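# Level the sprung shelf and keep it pressed

### The job

Lay the spirit level flat and lengthwise in the middle of the little hinged shelf, and turn the winged levelling foot so that the bubble stands centred between the two vial lines while the shelf is pressed fully down (the shelf springs up when it is not pressed, so the bubble only tells the truth under pressure). Finish pressing down on the spirit level with the fingers, shelf fully down and bubble centred, and keep pressing: do not let go at the end. Leave the other things on the bench where they are.

Things in the scene. Friction and masses are not known exactly. Their poses are not given: they have to be found in the camera images.
- spirit_level: loose aluminium spirit level, black end caps, 26 (x) x 180 (y) x 44 (z) mm, 0.3 kg. Origin: centre of underside; y along its length, z up. Lower part a bar 31 mm high over the whole length: grip it mid-length across the 26 mm. In the middle of the upper edge a notch with the vial (top at z = 47 mm): do not press there, but on an end block (flat top at z = 44 mm, middle of it at y = +-64 mm)
- bubble (a joint): pale bubble in the yellow-green vial, as an angle on an arc of 300 mm radius, rad: 0 = centred, positive = toward the level's own +y end. It runs to the higher end; its value is the slope of the level (limit +-0.085). Settles in 0.5 s. Within +-0.010 (3 mm) it is clear of both black lines, which are 24 mm apart
- stand: dark steel frame fixed to the table, base 96 (x) x 345 (y) x 12 mm. Origin on the table below the middle of the shelf; y runs along the shelf: hinge at y = +115 mm (axis along x, 50 mm above the table), levelling foot at y = -175 mm on a post 75 mm high. The shelf's hinge is not quite true, by an unknown amount that stays the same in a run
- shelf_mid (a point): middle of the upper face of the plywood shelf, 90 (x) x 220 (y) x 8 mm, about 58 mm above the table; a strip 8 mm high along its +x edge leaves x = -45 to +39 mm free. y runs along the shelf toward the hinge, z is the normal of the face
- shelf (a joint): how far the shelf has sprung up off its foot, rad: 0 = pressed fully down, 0.045 = fully up (so also with only the level lying on it). About 7 N down on the level's end block nearest the foot presses it fully down, by up to 10 mm at the foot end; 10 to 25 N is fine
- foot (a joint): angle of the levelling foot, rad, 0 to 6.28; clockwise seen from above is positive and raises the foot end: 1 rad of turn changes the slope of the shelf by 0.025 rad. Stiff (0.25 N m), stays where it is left. The right setting differs each time; pressed down, the foot end starts 0.02 to 0.065 rad too low
- foot_grip (a point): centre of the foot's black wing: an upright-edged bar 46 mm long (point x), 12 mm thick (point y; grip across it) and 24 mm high, the point 100 mm above the table; nothing wider than 26 mm for 19 mm below the point, then the post's top (50 x 44 mm) 25 mm below it
- tape_measure: tape measure, 36x93x64 mm, a bystander to leave where it is; origin under its centre
- screw_jar: jar of screws, 64x64x78 mm, a bystander to leave where it is; origin under its centre
- brass_knob: small brass knob, 29x29x32 mm, a bystander to leave where it is; origin under its centre
- walnut_block: walnut block, 45x60x35 mm, a bystander to leave where it is; origin under its centre
- chisel_narrow: bench chisel, 227 mm long, 29 mm wide, a bystander to leave where it is; origin under its centre

How it is judged (in metres and radians):
On the way:
1. the spirit level lies flat and lengthwise in the middle of the shelf (z of spirit_level in the frame of shelf_mid between -0.004 and 0.004 m and angle between the y axis of spirit_level and the y axis of shelf_mid, either way round below 0.17 rad and y of spirit_level in the frame of shelf_mid between -0.03 and 0.03 m and horizontal distance between spirit_level and shelf_mid below 0.04 m), for 0.2 s.
At the end, for the whole second after the job is handed in: fingers press the level (over 4 N) through the last second; shelf pressed down (below 0.005 rad) and within 0.014 rad of level; bubble within 0.010 rad (3 mm) of centre; level still, flat on the shelf, within 30 mm of its middle along it (40 mm in all) and 0.17 rad of its length (all of step 1 and value of joint bubble between -0.01 and 0.01 rad and value of joint shelf below 0.005 rad and contact force between the fingers and spirit_level above 4 N and angle between the z axis of spirit_level and the z axis of shelf_mid, either way round below 0.03 rad and angle between shelf_mid's own z axis and vertical below 0.014 rad and linear speed of spirit_level below 0.02 m/s); the arm keeps its last pose, push and grip.
It fails at once if a bystander is moved by more than 30 mm (distance of any of tape_measure, screw_jar, brass_knob, walnut_block, chisel_narrow from where it was at the start of the episode above 0.03 m).
It also fails if it takes over 72 s, if anything falls off the work surface, if the arm or the gripper's body presses on something with over 40 N, if the wrist force passes 120 N, or if a joint passes its speed limit or range.

### The arm

A 6-joint arm with a two-finger parallel gripper is mounted at the origin on a cart in front of the work surface, level with it; the furniture and walls round the work are solid. World frame = base frame: x ahead of the robot, y to its left, z up, the work surface at z = 0. Lengths are in mm, angles in degrees, forces in N, time in s.
With the tool pointing down it reaches from about 325 to 1000 mm from the base axis. Payload 5.1 kg.
Tool frame: the origin (TCP) lies at the very end of the fingers, on their centre line; the grasp point (between the pads) lies 19 mm behind it (env.grip_point_offset is the distance from the TCP to the grasp point, in mm); z points along the fingers, y is the line along which they close (so a half turn about z gives the same grasp; the last joint's range is limited). The gripper opens to 85 mm and grips with 20 to 120 N. Pads are 22 mm wide; open, the fingers measure 114 mm over their backs; the gripper's body (76 mm by 85 mm) begins 54 mm behind the grasp point. The pads swing forward as they close: fully open they stand 13 mm farther back than shut.
Start: joints at [71.242, 7.093, 94.555, -0, 78.352, -4.733], TCP at [157.558, 630.603, 231.322] pointing down, gripper open.
Joint ranges: [-149.61, 149.61], [-58.7, 133.49], [1.44, 155.28], [-77.14, 257.14], [18.33, 153.61], [-166.67, 166.67]. Speed limits (degrees/s): [147.25, 147.25, 180, 180, 180, 180].

### API

Orientations are given as [roll, pitch, yaw] about the fixed x, y, z axes, in that order (R = Rz(yaw) Ry(pitch) Rx(roll)).
In Python, from bench import env gives the robot as it stands.
- The arm moves only by the tool shift_gripper, called after "Call:" as name(argument=value, ...) on one line, values as JSON. Schema: {"type":"object","properties":{"increments":{"type":"string"},"force":{"type":"number"},"only":{"type":"string"},"quiet":{"type":"boolean"},"lines":{"type":"string"}},"required":["increments"],"additionalProperties":false}. increments is a string of 1 to 5 rows, one to a line, with the numbers parted by spaces; each row has 7 numbers: the finger opening in mm, then dx, dy, dz in shares of the most that a row can go, 1 being 62.5 mm, then a rotation vector rx, ry, rz in a scale on which 1.0 is 180 degrees; each row shifts and turns the commanded pose from where the row before left it, along the tool's axes as they then stand; what a row does not reach is not made up. A row lasts 1/8 s, in which the tool goes at most 62.5 mm and 10.7 degrees, less where a joint would pass 70% of its speed; a pose out of reach is approached as far as the arm can. The fingers move at their own pace and stop on an object; force is the grip in N (left out, the last holds). Time passes only in rows, so rows that do not move let the fingers close. The tool returns the time, the measured TCP pose, the force, the opening and the grip force at its end. only (a regular expression) keeps the lines of the reply that match it, lines (a string "A,B") keeps lines A to B, and quiet returns only ok. Shift and turn numbers lie between -1 and 1, and a call with a number outside is refused. Input that does not fit is refused with a message, and nothing moves.
- env.sense(): the state, without advancing time (a new reading comes with each control period).
- env.camera(name): name is "side" or "top"; returns the picture (400x640x3 uint8, red, green, blue); there is no depth.
- env.calibration(name): a dict with "fx", "fy", "cx", "cy" (pixels), "rvec" (rotation vector, rad) and "tvec" (3), from world to camera coordinates, as OpenCV has them. Camera axes: x right, y down, z forward; pixel columns grow to the right and rows downward; lengths in mm; the calibration is good to about 2 mm. A picture is of the moment at which its call begins. calibration takes no time and is no camera call.
- env.job_done(): hands the job in; it is judged then, once.
The state is a dict: "clock": time; "qpos": joint angles; "qd": joint speeds; "tau": joint torques, N m; "eef_pos": TCP position; "orientation": TCP orientation; "ft_force": force on the tool from outside, world axes, zero at the start; "wrist_torque": the same for the moment, N m; "opening": finger opening in mm; "grip_force": force on a finger pad.
Only numpy, scipy, OpenCV 4.12 (cv2) and the standard library are available. Lean on these libraries where they do the work, as an engineer would, in place of code of your own. Each camera call takes 0.05 s, during which the arm holds its last target. There are 200 camera calls.

## Working session

There is one attempt and no reset: what is moved stays moved. The work goes in short steps, Python scripts to look and compute and a tool call to move; the robot and the scene stay as the last step left them, time stands still between calls to the robot, and variables do not carry over. Pictures are saved under pics/ and viewed, at most 10 in all, crops included, and the job is handed in when it is done.

```bash
ls; mkdir -p pics; cat > h.py <<'E'
from bench import env
import cv2, numpy as np
from scipy.spatial.transform import Rotation as R
def cal(n):
    c=env.calibration(n); K=np.array([[c['fx'],0,c['cx']],[0,c['fy'],c['cy']],[0,0,1.]])
    return K,np.array(c['rvec'],float).ravel(),np.array(c['tvec'],float).ravel()
def ray(n,uv):
    K,r,t=cal(n); Rm=R.from_rotvec(r).as_matrix()
    d=Rm.T@np.linalg.inv(K)@np.array([uv[0],uv[1],1.]); return -Rm.T@t,d/np.linalg.norm(d)
def onz(n,uv,z):
    o,d=ray(n,uv); return o+d*(z-o[2])/d[2]
def tri(a,b):  # uv in side, uv in top
    o1,d1=ray('side',a);o2,d2=ray('top',b)
    s=np.linalg.lstsq(np.c_[d1,-d2],o2-o1,rcond=None)[0]
    p,q=o1+s[0]*d1,o2+s[1]*d2; return (p+q)/2,np.linalg.norm(p-q)
def proj(n,P):
    K,r,t=cal(n); return cv2.projectPoints(np.array(P,float).reshape(-1,1,3),r,t,K,None)[0].reshape(-1,2)
def snap(n,f):
    im=env.camera(n); cv2.imwrite('pics/'+f,cv2.cvtColor(im,cv2.COLOR_RGB2BGR)); return im
E
python3 - <<'E'
from h import *
for n in('side','top'):
    snap(n,n+'0.png'); print(n,env.calibration(n),ray(n,(320,200)))
print(env.sense())
E
```

```text
bench.py
pics
side {'fx': 379.4826050798928, 'fy': 379.4826050798928, 'cx': 313.3994113414247, 'cy': 195.07261897547548, 'rvec': array([ 0.27887713, -2.43966891,  1.68786012]), 'tvec': array([591.45193358, -41.04893898, 987.52801587])} (array([ 336.5729588 , 1053.34379039,  322.33133559]), array([ 0.21960239, -0.90597296, -0.36192235]))
top {'fx': 474.5203787558148, 'fy': 474.5203787558148, 'cx': 317.0720786144023, 'cy': 202.44299257988138, 'rvec': array([ 2.10039404, -2.14900331,  0.20345902]), 'tvec': array([ 160.88903781,  550.52278087, 1139.81476062])} (array([ 332.29827826,  155.13026954, 1222.15005503]), array([ 0.191043  , -0.01205512, -0.98150764]))
{'clock': 0.1, 'qpos': array([ 7.12424065e+01,  7.12867413e+00,  9.46251536e+01,  1.47819950e-03,
        7.83525191e+01, -4.73037307e+00]), 'qd': array([ 0.04930443, -0.1740791 , -0.22331363, -0.02998977,  0.10611731,
       -0.0700867 ]), 'tau': array([ 3.78718314e-04, -4.24934006e+01, -3.66651857e+01, -1.34601646e-04,
        4.02544436e-03,  3.81580634e-06]), 'eef_pos': array([157.36925691, 630.09958177, 230.1995932 ]), 'orientation': array([-1.79894135e+02, -1.02123570e-02,  1.65972470e+02]), 'ft_force': array([ 0.44075861, -0.02824445,  0.61180192]), 'wrist_torque': array([-0.02090516, -0.05603878,  0.0007478 ]), 'grip_force': 0.0, 'opening': 85.08472353716309}
```

View pics/side0.png

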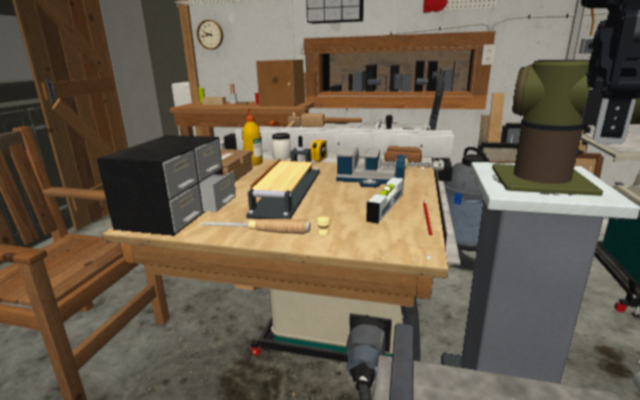

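View pics/top0.png

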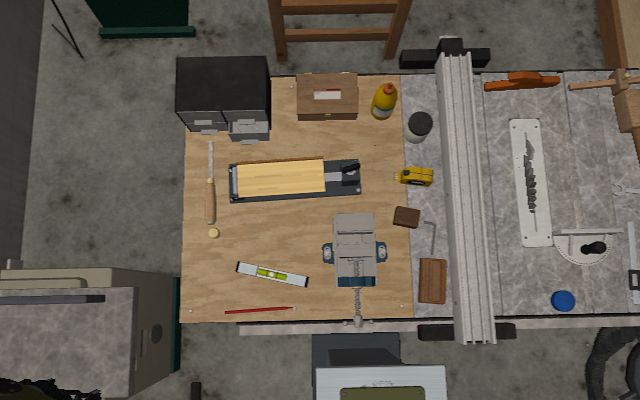

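The side view shows the shelf (280,180), level (385,200) and knob (323,225). In the top view the level is at (272,274), the shelf at (278,178), and the foot wing near (350,168). I'll enlarge both.

```bash
python3 - <<'E'
from h import *
t=cv2.imread('pics/top0.png');s=cv2.imread('pics/side0.png')
a=cv2.resize(t[150:295,220:370],None,fx=4,fy=4,interpolation=cv2.INTER_CUBIC)
cv2.imwrite('pics/tc.png',a)
b=cv2.resize(s[145:245,200:420],None,fx=3.6,fy=3.6,interpolation=cv2.INTER_CUBIC)
cv2.imwrite('pics/sc.png',b)
print(proj('top',[[0,0,0],[600,0,0],[157,630,230]]),proj('side',[[0,0,0],[600,0,0]]))
E
```

```text
[[384.05237208 431.63310971]
 [372.83884591 187.72009225]
 [ 78.55074372 388.09838908]] [[540.67976889 179.29852645]
 [316.67058992 169.00324937]]
```

View pics/tc.png

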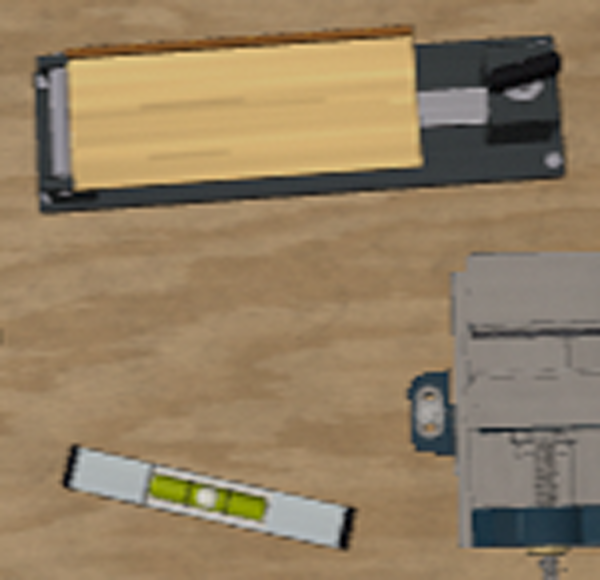

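View pics/sc.png

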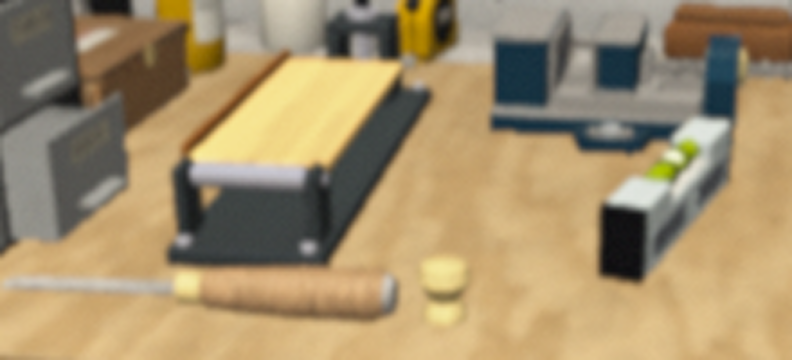

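The crops show the shelf with tc corners (68,59), (413,38), (421,166) and (76,190), and the strip on the upper (+x) side. The foot wing runs (490,78)–(558,62), and the level corners are (75,446), (67,487), (355,508) and (347,549). Next I triangulate.

```bash
python3 - <<'E'
from h import *
np.set_printoptions(precision=1,suppress=True)
T=lambda u,v:(u/4+220-.4,v/4+150-.4)
S=lambda u,v:(u/3.6+200-.4,v/3.6+145-.4)
print('level pl44')
P=[onz('top',T(*p),44) for p in((75,446),(67,487),(355,508),(347,549))]
for p in P: print(p)
c=sum(P)/4; d=(P[0]+P[1]-P[2]-P[3])/2; w=(P[0]+P[2]-P[1]-P[3])/2
print('c',c,'len',np.linalg.norm(d),'w',np.linalg.norm(w),'yaw of y axis',np.degrees(np.arctan2(-d[0],d[1])))
print('tri level vial bubble',tri(S(675,157),T(206,496)), 'top +y,-x corner',tri(S(650,210),T(67,487)),tri(S(604,204),T(75,446)))
print('shelf tri', 'hinge -x',tri(S(328,167),T(76,190)),'hinge+x',tri(S(192,162),T(68,59)),'foot -x',tri(S(404,62),T(421,166)),'foot+x',tri(S(290,57),T(413,38)))
Q=[onz('top',T(*p),z) for p,z in(((68,59),58),((76,190),58),((413,38),62),((421,166),62))]
for q in Q: print(q)
d=(Q[0]+Q[1]-Q[2]-Q[3])/2;print('shelf mid',sum(Q)/4,np.linalg.norm(d),'w',np.linalg.norm(Q[0]-Q[1]),'yaw',np.degrees(np.arctan2(-d[0],d[1])))
# base rect
B=[onz('top',T(*p),12) for p in((37,58),(40,212),(552,37),(565,177))]
for b in B:print('base',b)
for p in((490,78),(558,62),(525,70)): print('wing',onz('top',T(*p),112))
E
```

```text
level pl44
[412.6 345.9  44. ]
[387.6 350.6  44. ]
[370.8 173.9  44. ]
[346.1 179.2  44. ]
c [379.3 262.4  44. ] len 176.65580220974874 w 25.314708767109156 yaw of y axis -13.630446481635362
tri level vial bubble (array([378.9, 265.1,  45.1]), np.float64(2.4045569222321164)) top +y,-x corner (array([386.5, 350.6,  43.8]), np.float64(2.196340500001302)) (array([411.8, 345.9,  43.7]), np.float64(1.5962886416391677))
shelf tri hinge -x (array([571.1, 344.6,  55.1]), np.float64(0.7284224714230959)) hinge+x (array([654.9, 349.9,  55.3]), np.float64(3.297720359922391)) foot -x (array([580.9, 128. ,  58.1]), np.float64(0.7949431024787582)) foot+x (array([665.3, 131.3,  59. ]), np.float64(2.015527410371031))
[655.7 350.   58. ]
[570.9 344.2  58. ]
[663.4 131.1  62. ]
[580.5 128.2  62. ]
shelf mid [617.6 238.4  60. ] 217.64807128726193 w 85.0216614450933 yaw 2.2766701483062355
base [669.7 378.1  12. ]
base [566.3 374.9  12. ]
base [676.3  38.3  12. ]
base [581.7  33.5  12. ]
wing [623.1  86.3 112. ]
wing [632.2  44.9 112. ]
wing [627.6  65.  112. ]
```

```bash
python3 - <<'E'
import cv2
t=cv2.imread('pics/top0.png');s=cv2.imread('pics/side0.png')
import numpy as np
a=cv2.resize(t[150:200,320:370],None,fx=10,fy=10,interpolation=cv2.INTER_CUBIC)
b=cv2.resize(s[140:190,270:330],None,fx=10,fy=10,interpolation=cv2.INTER_CUBIC)[:500,:300*2]
b=cv2.resize(b,(290,242)) if 0 else b[:, :290]
o=np.zeros((500,790,3),np.uint8);o[:,:500]=a;o[:,500:]=b
o=np.clip(o.astype(float)*1.8+25,0,255).astype(np.uint8)
cv2.imwrite('pics/w.png',o)
E
```

```text
(no output)
```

View pics/w.png

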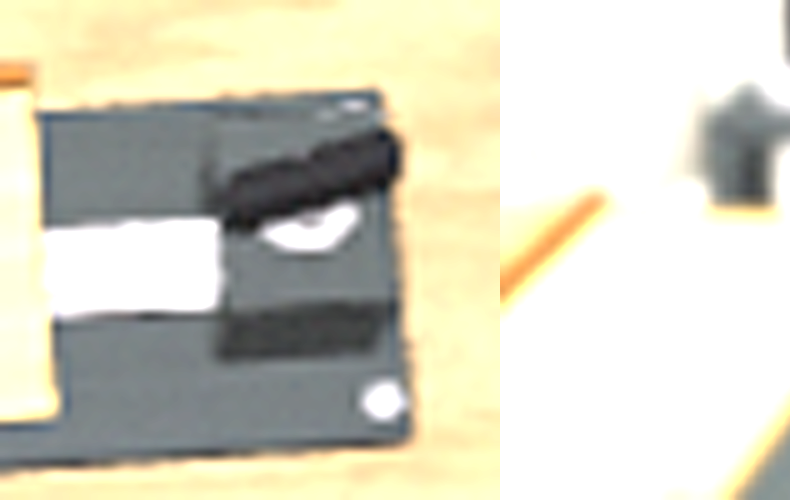

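The wing is clear: black bar through w.png (225,210)–(398,150). I'll measure its direction by mask and compute the first moves.

The manual's scale: shifts go in shares of 62.5 mm and turns go in shares of 180 degrees. Converting my numbers, 10 degrees / 180 = 0.0556.

```bash
cat >> h.py <<'E'
def togo(x,y,z,yaw=None):
    s=env.sense(); o=R.from_euler('xyz',s['orientation'],degrees=True)
    print('tcp',np.round(s['eef_pos'],1),'ori',np.round(s['orientation'],1),'q6',round(s['qpos'][5],1))
    print('tool delta',np.round(o.inv().apply(np.array([x,y,z])-s['eef_pos']),1), 'rz',None if yaw is None else round(s['orientation'][2]-yaw,1))
E
python3 - <<'E'
from h import *
im=cv2.imread('pics/top0.png')[155:178,336:365]
m=(im.max(2)<42).astype(np.uint8)
print(m.astype(int).tolist().__str__().replace('], [','\n').replace(', ',''))
c=max(cv2.findContours(m,0,1)[0],key=cv2.contourArea);
v=cv2.fitLine(c,cv2.DIST_L2,0,.01,.01).ravel();r=cv2.minAreaRect(c);print(v,r)
c0=np.array(r[0])+(336,155);a=onz('top',c0-20*v[:2],108);b=onz('top',c0+20*v[:2],108)
print(onz('top',c0,108),'dir',np.degrees(np.arctan2(*(b-a)[[1,0]])))
togo(379,262,200,76.4)
E
```

```text
[[00000000000000000000000000000
00000000000000000000000000000
00000000000000000000000000000
00000000000000000000000000000
00000000000000000000000000000
00000000000000000000000000000
00000000000000000000000000000
00000000000000000000000000000
00000000000000000001111000000
00000000000000001111111100000
00000000000000011111111100000
00000000011111111111111100000
00001001111111111111111100000
00001111111111111111111000000
00001111111111111111111000000
00001111111111111000000000000
00000111111111000000000000000
00000011110000000000000000000
00000000100000000000000000000
00000000000000000000000000000
00000000000000000000000000000
00000000000000000000000000000
00000000000000000000000000000]]
[ 0.9712173  -0.23819523 13.688889   12.711111  ] ((13.7489652633667, 12.933609962463379), (6.828060626983643, 19.90443992614746), 75.0685806274414)
[626.66873655  67.45656513 108.        ] dir -77.13902687896315
tcp [157.4 630.1 230.2] ori [-179.9   -0.   166. ] q6 -4.7
tool delta [-304.2 -303.3   30.7] rz 89.6
```

Call:
shift_gripper(increments="85 0 0 0 0 0 0.0556\n85 0 0 0 0 0 0.0556\n85 0 0 0 0 0 0.0556\n85 0 0 0 0 0 0.0556\n85 0 0 0 0 0 0.0556")

```text
clock: 0.72
eef_pos: [157.5, 630.3, 230.5]
orientation: [-179.9, 0.1, 115.6]
ft_force: [-0.1, 0.8, -0.4]
opening: 85.0
grip_force: 0.0
```

Call:
shift_gripper(increments="70 0 0 0 0 0 0.0556\n70 0 0 0 0 0 0.0556\n70 0 0 0 0 0 0.0556\n70 0 0 0 0 0 0.0528\n70 0 0 0 0 0 0")

```text
clock: 1.35
eef_pos: [157.5, 630.3, 230.7]
orientation: [-180.0, 0.1, 76.6]
ft_force: [-0.6, 0.4, -0.5]
opening: 69.9
grip_force: 0.0
```

```bash
python3 -c "
from h import *
togo(379,263,150,76.4)"
```

```text
tcp [157.5 630.3 230.7] ori [-1.80e+02  1.00e-01  7.66e+01] q6 84.7
tool delta [-305.8  300.7   81. ] rz 0.2
```

Converted, -38 mm is -0.608, 37.5 mm is 0.6.

Call:
shift_gripper(increments="60 -0.608 0.6 0.128 0 0 0\n60 -0.608 0.6 0.128 0 0 0\n60 -0.608 0.6 0.128 0 0 0\n60 -0.608 0.6 0.128 0 0 0\n60 -0.608 0.6 0.128 0 0 0")

```text
clock: 1.98
eef_pos: [295.9, 400.4, 191.0]
orientation: [180.0, -0.0, 76.7]
ft_force: [0.3, 0.4, 0.2]
opening: 60.0
grip_force: 0.0
```

Call:
shift_gripper(increments="60 -0.608 0.6 0.128 0 0 0\n60 -0.608 0.6 0.128 0 0 0\n60 -0.608 0.6 0.128 0 0 0\n60 0 0 0 0 0 0\n60 0 0 0 0 0 0")

```text
clock: 2.6
eef_pos: [378.1, 264.9, 167.3]
orientation: [-180.0, -0.0, 76.5]
ft_force: [0.0, 0.1, -0.1]
opening: 60.1
grip_force: 0.0
```

```bash
python3 -c "
from h import *
togo(379,263,6,76.4);snap('side','a1.png')"
```

```text
tcp [378.1 264.9 167.3] ori [-180.    -0.    76.5] q6 41.8
tool delta [ -1.7   1.4 161.3] rz 0.1
```

Converted, 50 mm is 0.8, 40 mm is 0.64.

Call:
shift_gripper(increments="60 -0.024 0.024 0.8 0 0 0\n60 0 0 0.8 0 0 0\n60 0 0 0.64 0 0 0\n60 0 0 0.336 0 0 0\n60 0 0 0 0 0 0")

```text
clock: 3.28
eef_pos: [377.2, 263.4, 4.6]
orientation: [-179.8, 0.2, 76.7]
ft_force: [0.6, -0.2, 0.2]
opening: 60.2
grip_force: 0.0
```

Call:
shift_gripper(increments="10 0 0 0 0 0 0\n10 0 0 0 0 0 0\n10 0 0 0 0 0 0\n10 0 0 0 0 0 0\n10 0 0 0 0 0 0", force=45)

```text
clock: 3.9
eef_pos: [380.5, 264.1, 8.1]
orientation: [179.9, -0.2, 76.5]
ft_force: [-1.3, 2.0, 6.1]
opening: 24.6
grip_force: 47.1
```

Call:
shift_gripper(increments="10 0 0 0 0 0 0\n10 0 0 0 0 0 0\n10 0 0 -0.32 0 0 0\n10 0 0 -0.8 0 0 0\n10 0 0 -0.8 0 0 0")

```text
clock: 4.53
eef_pos: [378.2, 262.3, 126.5]
orientation: [-179.9, 0.1, 76.5]
ft_force: [1.0, 0.5, -2.9]
opening: 25.0
grip_force: 45.8
```

```bash
python3 -c "
from h import *
togo(618.5,240,73,92.3);snap('side','a2.png')"
```

```text
tcp [378.2 262.3 126.5] ori [-1.799e+02  1.000e-01  7.650e+01] q6 41.6
tool delta [ 34.6 238.9  53. ] rz -15.8
```

Converted, 48 mm is 0.768, 47 mm is 0.752.

Call:
shift_gripper(increments="10 0.112 0.768 0 0 0 0\n10 0.112 0.768 0 0 0 0\n10 0.112 0.768 0 0 0 0\n10 0.112 0.768 0 0 0 0\n10 0.112 0.752 0 0 0 0")

```text
clock: 5.2
eef_pos: [620.8, 240.5, 125.0]
orientation: [-179.9, 0.1, 76.5]
ft_force: [-0.1, 0.6, -2.3]
opening: 25.0
grip_force: 45.9
```

Call:
shift_gripper(increments="10 0 0 0.16 0 0 -0.0444\n10 0 0 0.16 0 0 -0.0444\n10 0 0 0 0 0 0\n10 0 0 0 0 0 0")

```text
clock: 5.7
eef_pos: [619.6, 241.1, 106.1]
orientation: [-180.0, 0.0, 92.4]
ft_force: [-0.3, -0.3, -3.3]
opening: 24.9
grip_force: 46.1
```

```bash
python3 - <<'E'
from h import *
togo(618,239,65,92.3)
for n in('top','side'):snap(n,n+'1.png')
t=cv2.imread('pics/top1.png')[140:215,220:370];s=cv2.imread('pics/side1.png')[115:215,230:330]
o=np.zeros((300,900,3),np.uint8);o[:,:600]=cv2.resize(t,(600,300),interpolation=2);o[:,600:]=cv2.resize(s,(300,300),interpolation=2)
cv2.imwrite('pics/c1.png',cv2.resize(o,(800,267)))
E
```

```text
tcp [619.6 241.1 106.1] ori [-180.     0.    92.4] q6 14.3
tool delta [-2.  -1.6 41.1] rz 0.1
```

View pics/c1.png

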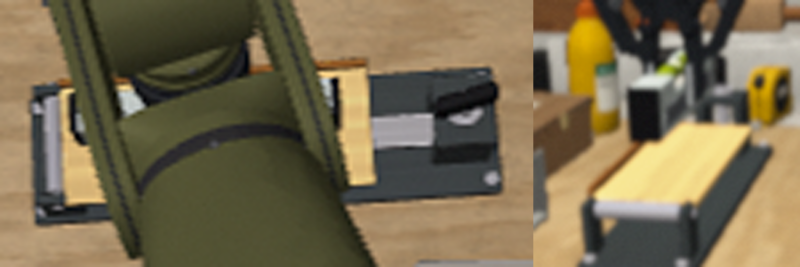

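The level is held level above the shelf and lined up lengthwise (caps at crop (80,125) and (328,100)). The arm hides the vial from above but not from the side. Lowering.

Converted, 20 mm is 0.32, 10 mm is 0.16.

Call:
shift_gripper(increments="10 -0.032 -0.024 0.32 0 0 0\n10 0 0 0.16 0 0 0\n10 0 0 0.08 0 0 0\n10 0 0 0 0 0 0")

```text
clock: 6.3
eef_pos: [618.0, 239.0, 70.4]
orientation: [-179.9, 0.0, 92.5]
ft_force: [-0.0, 0.5, -2.6]
opening: 25.3
grip_force: 46.1
```

Call:
shift_gripper(increments="10 0 0 0.032 0 0 0\n10 0 0 0.032 0 0 0\n10 0 0 0 0 0 0\n10 0 0 0 0 0 0")

```text
clock: 6.8
eef_pos: [618.5, 239.1, 67.5]
orientation: [180.0, -0.0, 92.5]
ft_force: [-0.8, 0.3, -3.5]
opening: 25.0
grip_force: 46.1
```

Converted, 2 mm is 0.032.

Call:
shift_gripper(increments="10 0 0 0.032 0 0 0\n10 0 0 0 0 0 0\n10 0 0 0 0 0 0")

```text
clock: 7.18
eef_pos: [619.0, 239.3, 66.3]
orientation: [179.9, -0.0, 92.5]
ft_force: [-1.3, -1.3, 3.5]
opening: 25.1
grip_force: 46.8
```

Call:
shift_gripper(increments="10 0 0 0.032 0 0 0\n10 0 0 0 0 0 0\n10 0 0 0 0 0 0")

```text
clock: 7.55
eef_pos: [619.4, 239.2, 65.9]
orientation: [179.9, -0.0, 92.5]
ft_force: [-3.2, -1.4, 10.0]
opening: 25.1
grip_force: 47.9
```

Call:
shift_gripper(increments="10 0 0 0.024 0 0 0\n10 0 0 0 0 0 0\n10 0 0 0 0 0 0")

```text
clock: 7.92
eef_pos: [619.7, 239.0, 65.2]
orientation: [179.9, 0.0, 92.5]
ft_force: [-3.7, -5.1, 12.1]
opening: 25.3
grip_force: 48.3
```

Converted, -20 mm is -0.32, -5 mm is -0.08.

Call:
shift_gripper(increments="42 0 0 -0.016 0 0 0\n42 0 0 0 0 0 0\n42 0 0 0 0 0 0\n42 0 0 -0.08 0 0 0\n42 0 0 -0.32 0 0 0")

```text
clock: 8.55
eef_pos: [617.2, 238.8, 86.9]
orientation: [-179.8, 0.0, 92.5]
ft_force: [-0.1, -0.0, 0.7]
opening: 42.1
grip_force: 0.0
```

Call:
shift_gripper(increments="42 0 0 -0.8 0 0 0\n20 -0.512 0 0 0 0 0\n0 -0.512 0.032 0 0 0 0\n0 0 0 0 0 0 0\n0 0 0 0 0 0 0")

```text
clock: 9.18
eef_pos: [623.5, 175.7, 139.0]
orientation: [179.9, -0.0, 92.5]
ft_force: [0.5, -0.5, -0.0]
opening: 0.2
grip_force: 0.0
```

```bash
python3 - <<'E'
from h import *
togo(621.6,175,106,92.3)
for n in('top','side'):snap(n,n+'2.png')
t=cv2.imread('pics/top2.png')[140:215,220:370];s=cv2.imread('pics/side2.png')[140:215,230:330]
o=np.vstack([cv2.resize(t,(800,400),interpolation=2)[:, :],np.hstack([cv2.resize(s,(267,200),interpolation=2),np.zeros((200,533,3),np.uint8)])])
cv2.imwrite('pics/c2.png',o)
E
```

```text
tcp [623.5 175.7 139. ] ori [179.9  -0.   92.5] q6 8.5
tool delta [-0.6 -2.  32.9] rz 0.2
```

View pics/c2.png

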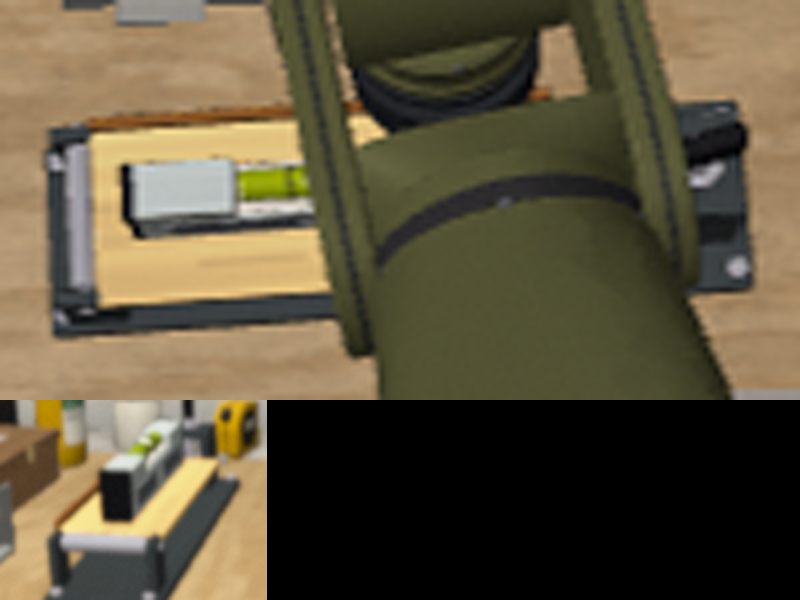

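The level lies well on the shelf, but from above the arm hides the right part of the vial (crop x > 318). I'll lean the hand toward −y so that it clears the view, then press near the foot end.

Converted, -6 mm is -0.096, -2 mm is -0.032, 10 degrees / 180 = 0.0556.

Call:
shift_gripper(increments="0 -0.096 -0.032 0 0 0.0556 0\n0 0 0 0 0 0.0556 0\n0 0 0 0 0 0.0278 0\n0 0 0 0 0 0 0")

```text
clock: 9.78
eef_pos: [621.1, 168.5, 136.9]
orientation: [-179.9, -25.0, 92.4]
ft_force: [-0.4, 0.3, -0.1]
opening: 0.5
grip_force: 0.0
```

```bash
python3 - <<'E'
from h import *
togo(621.9,169,106)
togo(621.9,169,96)
E
```

```text
tcp [621.1 168.5 136.9] ori [-179.9  -25.    92.4] q6 -12.5
tool delta [-12.6   0.9  28.2] rz None
tcp [621.1 168.5 136.9] ori [-179.9  -25.    92.4] q6 -12.5
tool delta [-16.9   0.9  37.3] rz None
```

Converted, 23 mm is 0.368, -11 mm is -0.176.

Call:
shift_gripper(increments="0 -0.176 0.016 0.368 0 0 0\n0 -0.032 0 0.072 0 0 0\n0 0 0 0 0 0 0")

```text
clock: 10.15
eef_pos: [622.2, 170.0, 107.4]
orientation: [-180.0, -25.0, 92.5]
ft_force: [-0.8, -0.5, 0.9]
opening: 0.2
grip_force: 0.0
```

Call:
shift_gripper(increments="0 -0.032 0 0.072 0 0 0\n0 -0.016 0 0.0352 0 0 0\n0 0 0 0 0 0 0")

```text
clock: 10.52
eef_pos: [623.8, 169.1, 102.0]
orientation: [179.8, -25.0, 92.5]
ft_force: [0.3, -2.1, 5.9]
opening: -0.1
grip_force: 2.7
```

Call:
shift_gripper(increments="0 -0.016 0 0.0352 0 0 0\n0 -0.016 0 0.0352 0 0 0\n0 0 0 0 0 0 0")

```text
clock: 10.9
eef_pos: [624.3, 168.2, 97.7]
orientation: [179.7, -24.9, 92.6]
ft_force: [-1.0, -4.6, 6.3]
opening: -0.5
grip_force: 3.7
```

Converted, 2.2 mm is 0.0352, -1 mm is -0.016.

Call:
shift_gripper(increments="0 -0.016 0 0.0352 0 0 0\n0 -0.016 0 0.0352 0 0 0\n0 0 0 0 0 0 0")

```text
clock: 11.28
eef_pos: [626.5, 168.0, 96.1]
orientation: [179.4, -24.9, 92.7]
ft_force: [-2.0, -8.2, 15.3]
opening: 0.0
grip_force: 8.2
```

Call:
shift_gripper(increments="0 -0.016 0 0.0352 0 0 0\n0 -0.016 0 0.0352 0 0 0\n0 0 0 0 0 0 0\n0 0 0 0 0 0 0\n0 0 0 0 0 0 0")

```text
clock: 11.9
eef_pos: [629.1, 168.2, 95.6]
orientation: [179.0, -25.0, 92.8]
ft_force: [-3.5, -9.8, 27.3]
opening: -0.4
grip_force: 13.9
```

```bash
python3 - <<'E'
from h import *
for n in('top','side'):snap(n,n+'3.png')
t=cv2.imread('pics/top3.png')[150:200,230:330];s=cv2.imread('pics/side3.png')[130:190,250:310]
o=np.hstack([cv2.resize(t,(500,250),interpolation=2),cv2.resize(s,(250,250),interpolation=2)])
cv2.imwrite('pics/c3.png',o)
E
```

```text
(no output)
```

View pics/c3.png

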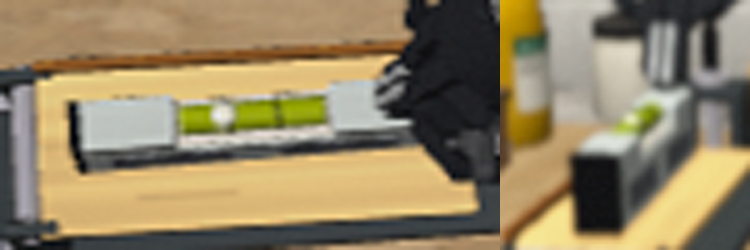

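The hand now clears the view. From above the bubble stands at crop (222,116), the green vial spans 180–328 and the right line is at 279, so the bubble is well toward the hinge end. I'll quantify it.

```bash
cat >> h.py <<'E'
def bubble(f,box=(262,164,302,182),z=100):
    im=cv2.imread('pics/'+f).astype(float);x0,y0,x1,y1=box
    c=im[y0:y1,x0:x1];sat=c.max(2)-c.min(2)
    g=(sat>90)&(c[:,:,1]>c[:,:,2]+15)&(c[:,:,1]>90)     # green vial pixels
    ys,xs=np.nonzero(g);k=np.polyfit(xs,ys,1);X=np.arange(c.shape[1]);Y=np.polyval(k,X)
    b=np.array([[cv2.getRectSubPix(im[:,:,i].astype(np.float32),(1,3),(float(x0+a),float(y0+q))).mean() for i in range(3)] for a,q in zip(X,Y)])
    for a,q,v in zip(X,Y,b): print(x0+a,round(y0+q,1),v.round().astype(int))
    return X+x0,Y+y0,b
E
python3 - <<'E'
from h import *
bubble('top3.png')
p=onz('top',(270,173),102);q=onz('top',(290,171),102);print(p,q,np.linalg.norm(p-q)/20.1)
E
```

```text
262 172.3 [190 196 190]
263 172.2 [194 198 192]
264 172.2 [170 171 169]
265 172.1 [105 148 146]
266 172.0 [ 62 170 160]
267 172.0 [ 23 160 147]
268 171.9 [ 26 160 147]
269 171.8 [ 17 158 145]
270 171.8 [ 19 160 147]
271 171.7 [ 17 159 146]
272 171.7 [139 186 181]
273 171.6 [199 214 215]
274 171.5 [197 212 214]
275 171.5 [185 201 203]
276 171.4 [142 172 171]
277 171.4 [ 65 155 146]
278 171.3 [ 22 161 149]
279 171.2 [ 18 157 144]
280 171.2 [ 20 158 145]
281 171.1 [ 16 157 144]
282 171.1 [  5 155 141]
283 171.0 [  2 158 142]
284 170.9 [ 16 137 125]
285 170.9 [ 25 116 107]
286 170.8 [ 19 149 136]
287 170.8 [ 16 162 148]
288 170.7 [ 15 160 146]
289 170.6 [ 16 160 147]
290 170.6 [ 19 160 147]
291 170.5 [ 19 159 147]
292 170.5 [ 15 156 143]
293 170.4 [  9 155 142]
294 170.3 [ 49 148 139]
295 170.3 [140 164 163]
296 170.2 [191 193 191]
297 170.2 [192 198 191]
298 170.1 [192 196 190]
299 170.0 [191 196 190]
300 170.0 [191 196 190]
301 169.9 [190 195 190]
[619.93560921 261.26824768 102.        ] [623.84676623 212.60607148 102.        ] 2.428810954155955
```

Bubble centroid is at 274.1 px and vial centre at 279.85 px (the right line at 284.8 agrees). That gives 14.0 mm, or 0.047 rad, so the foot needs about 1.86 rad (107°) clockwise. Moving to the foot.

Converted, -27 mm is -0.432, 13 mm is 0.208, -10 degrees / 180 = -0.0556.

Call:
shift_gripper(increments="0 0.064 0 -0.144 0 0 0\n0 0.208 0 -0.432 0 0 0\n10 0.208 0 -0.432 0 0 0\n20 0 0 0 0 -0.0556 0\n30 0 0 0 0 -0.0556 0")

```text
clock: 12.62
eef_pos: [623.3, 169.1, 157.1]
orientation: [179.8, -4.7, 92.4]
ft_force: [-0.2, 0.5, -0.6]
opening: 29.9
grip_force: 0.0
```

Call:
shift_gripper(increments="40 0 0 0 0 -0.0278 -0.0556\n40 -0.64 0 0 0 0 0\n40 -0.8 0 0 0 0 0\n40 0 0 0 0 0 0\n40 0 0 0 0 0 0")

```text
clock: 13.25
eef_pos: [641.1, 82.1, 155.2]
orientation: [179.6, -0.2, 102.0]
ft_force: [-0.3, 0.2, -0.6]
opening: 40.2
grip_force: 0.0
```

```bash
python3 -c "
from h import *
togo(627.5,65,84,103)"
```

```text
tcp [641.1  82.1 155.2] ori [179.6  -0.2 102. ] q6 -9.7
tool delta [-14.1 -17.4  71. ] rz -1.0
```

Converted, 30 mm is 0.48, 20 mm is 0.32, -1 degrees / 180 = -0.0056.

Call:
shift_gripper(increments="40 -0.224 -0.272 0 0 0 -0.0056\n40 0 0 0.48 0 0 0\n40 0 0 0.32 0 0 0\n40 0 0 0 0 0 0")

```text
clock: 13.75
eef_pos: [626.0, 65.7, 102.3]
orientation: [179.8, -0.2, 103.1]
ft_force: [0.2, 0.1, 0.3]
opening: 39.9
grip_force: 0.0
```

```bash
python3 - <<'E'
from h import *
togo(627.5,65,84,103)
for n in('top','side'):snap(n,n+'4.png')
t=cv2.imread('pics/top4.png')[140:200,310:400];s=cv2.imread('pics/side4.png')[110:190,250:350]
cv2.imwrite('pics/c4.png',np.hstack([cv2.resize(t,(375,300),interpolation=2),cv2.resize(s,(375,300),interpolation=2)]))
E
```

```text
tcp [626.   65.7 102.3] ori [179.8  -0.2 103.1] q6 -12.2
tool delta [-1.1  1.2 18.3] rz 0.1
```

View pics/c4.png

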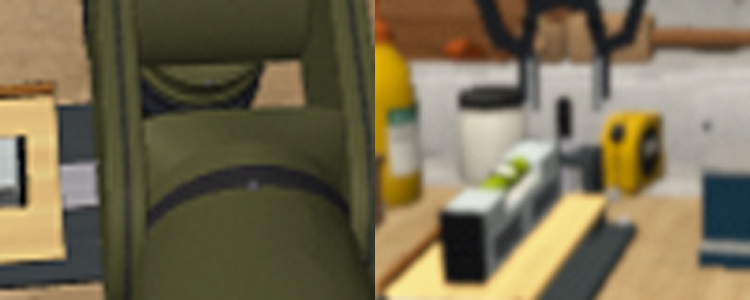

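The wing (crop x 565) stands midway between the fingers (532 and 600). Lowering and gripping.

Call:
shift_gripper(increments="40 -0.016 0.008 0.16 0 0 0\n40 0 0 0.128 0 0 0\n25 0 0 0 0 0 0\n4 0 0 0 0 0 0\n4 0 0 0 0 0 0", force=90)

```text
clock: 14.48
eef_pos: [629.2, 64.2, 87.0]
orientation: [179.5, -0.1, 103.1]
ft_force: [4.4, 0.8, -3.6]
opening: 10.4
grip_force: 87.4
```

Call:
shift_gripper(increments="4 0 0 0 0 0 0\n4 0 0 0 0 0 0\n4 0 0 0 0 0 0\n4 0 0 0 0 0 0\n4 0 0 0 0 0 0")

```text
clock: 15.1
eef_pos: [629.2, 64.2, 87.0]
orientation: [179.5, -0.1, 103.1]
ft_force: [4.2, 1.0, -3.0]
opening: 10.1
grip_force: 87.2
```

```bash
python3 -c "
from h import *
togo(627.5,65,84,103);print(env.sense()['wrist_torque'])"
```

```text
tcp [629.2  64.2  87. ] ori [ 1.795e+02 -1.000e-01  1.031e+02] q6 -12.3
tool delta [ 1.2 -1.5  3. ] rz 0.1
[ 0.18272679 -0.52986885  0.2583557 ]
```

Converted, 7 degrees / 180 = 0.0389.

Call:
shift_gripper(increments="4 0 0 0 0 0 0.0389\n4 0 0 0 0 0 0.0389\n4 0 0 0 0 0 0.0389\n4 0 0 0 0 0 0.0389\n4 0 0 0 0 0 0.0389")

```text
clock: 15.72
eef_pos: [629.8, 64.1, 87.0]
orientation: [179.6, -0.4, 67.9]
ft_force: [7.9, 0.9, -5.2]
opening: 10.0
grip_force: 87.2
```

Call:
shift_gripper(increments="4 0 0 0 0 0 0.0389\n4 0 0 0 0 0 0.0389\n4 0 0 0 0 0 0.0389\n4 0 0 0 0 0 0.0389\n4 0 0 0 0 0 0.0389")

```text
clock: 16.35
eef_pos: [630.3, 63.7, 87.1]
orientation: [179.8, -0.7, 32.9]
ft_force: [8.4, -0.1, -7.1]
opening: 10.2
grip_force: 87.1
```

Call:
shift_gripper(increments="4 0 0 0 0 0 0.0389\n4 0 0 0 0 0 0.0389\n4 0 0 0 0 0 0.0389\n4 0 0 0 0 0 0.0389\n4 0 0 0 0 0 0.0389")

```text
clock: 16.98
eef_pos: [630.5, 63.2, 87.1]
orientation: [-179.8, -0.7, -2.1]
ft_force: [9.6, -3.2, -7.0]
opening: 10.3
grip_force: 87.1
```

Converted, -40 mm is -0.64, -20 mm is -0.32, 2 degrees / 180 = 0.0111.

Call:
shift_gripper(increments="4 0 0 0 0 0 0.0111\n30 0 0 0 0 0 0\n30 0 0 0 0 0 0\n30 0 0 -0.32 0 0 0\n30 0 0 -0.64 0 0 0", force=40)

```text
clock: 17.6
eef_pos: [626.9, 63.8, 146.8]
orientation: [-179.8, -0.2, -3.9]
ft_force: [-0.4, 0.2, -0.6]
opening: 29.7
grip_force: 0.0
```

Call:
shift_gripper(increments="0 0 0 -0.08 0.0556 0 0\n0 0 0 0 0.0556 0 0\n0 0 0 0 0.0278 0 0\n0 0 0 0 0 0 0")

```text
clock: 18.1
eef_pos: [628.3, 62.4, 152.8]
orientation: [-154.8, -0.4, -4.0]
ft_force: [0.5, -0.6, 0.1]
opening: 0.4
grip_force: 0.0
```

```bash
python3 -c "
from h import *
togo(621.7,170,124,-2)"
```

```text
tcp [628.3  62.4 152.8] ori [-154.8   -0.4   -4. ] q6 74.8
tool delta [-14.4 -84.4  71.5] rz -2.0
```

Converted, -42 mm is -0.672, 36 mm is 0.576.

Call:
shift_gripper(increments="0 -0.112 -0.672 0.576 0 0 0\n0 -0.12 -0.672 0.568 0 0 0\n0 0 0 0 0 0 0\n0 0 0 0 0 0 0")

```text
clock: 18.6
eef_pos: [621.6, 171.8, 124.2]
orientation: [-154.8, -0.5, -3.8]
ft_force: [0.1, 0.3, 1.1]
opening: -0.2
grip_force: 0.0
```

```bash
python3 -c "
from h import *
togo(621.7,170,108)"
```

```text
tcp [621.6 171.8 124.2] ori [-154.8   -0.5   -3.8] q6 82.1
tool delta [ 0.1  8.5 13.9] rz None
```

Converted, 9 mm is 0.144, 4.5 mm is 0.072.

Call:
shift_gripper(increments="0 0 0.0688 0.144 0 0 0\n0 0 0.032 0.072 0 0 0\n0 0 0 0 0 0 0")

```text
clock: 18.98
eef_pos: [623.0, 169.3, 109.4]
orientation: [-154.8, -0.5, -4.1]
ft_force: [0.1, -3.3, 6.0]
opening: 0.1
grip_force: 3.1
```

Call:
shift_gripper(increments="0 0 0.0208 0.0432 0 0 0\n0 0 0.0208 0.0432 0 0 0\n0 0 0 0 0 0 0")

```text
clock: 19.35
eef_pos: [624.2, 168.7, 105.0]
orientation: [-154.8, -0.7, -4.1]
ft_force: [-0.0, -6.5, 9.4]
opening: 0.2
grip_force: 4.7
```

Call:
shift_gripper(increments="0 0 0.016 0.032 0 0 0\n0 0 0 0 0 0 0\n0 0 0 0 0 0 0")

```text
clock: 19.73
eef_pos: [625.3, 168.8, 104.6]
orientation: [-154.7, -0.9, -4.1]
ft_force: [-1.1, -6.9, 15.3]
opening: 0.1
grip_force: 7.2
```

Call:
shift_gripper(increments="0 -0.024 0.0048 0.0112 0 0 0\n0 0 0 0 0 0 0\n0 0 0 0 0 0 0\n0 0 0 0 0 0 0")

```text
clock: 20.23
eef_pos: [624.5, 168.7, 104.5]
orientation: [-154.7, -0.9, -4.1]
ft_force: [-0.4, -8.2, 15.8]
opening: 0.0
grip_force: 7.9
```

```bash
python3 - <<'E'
from h import *
for n in('top','side'):snap(n,n+'5.png')
t=cv2.imread('pics/top5.png')[150:200,230:330];s=cv2.imread('pics/side5.png')[130:190,250:310]
cv2.imwrite('pics/c5.png',np.hstack([cv2.resize(t,(500,250),interpolation=2),cv2.resize(s,(250,250),interpolation=2)]))
bubble('top5.png')
E
```

```text
262 173.3 [192 194 187]
263 173.3 [160 158 155]
264 173.2 [ 81 134 128]
265 173.1 [ 16 167 153]
266 173.1 [  5 160 146]
267 173.0 [  6 161 146]
268 173.0 [  9 162 148]
269 172.9 [ 10 163 149]
270 172.8 [ 12 164 150]
271 172.8 [ 16 165 151]
272 172.7 [ 16 167 153]
273 172.7 [ 25 138 127]
274 172.6 [ 23 122 112]
275 172.5 [ 14 162 148]
276 172.5 [ 59 169 159]
277 172.4 [151 195 192]
278 172.4 [202 215 216]
279 172.3 [198 214 216]
280 172.3 [188 204 206]
281 172.2 [132 168 166]
282 172.1 [ 41 152 139]
283 172.1 [  9 131 119]
284 172.0 [ 16 119 109]
285 172.0 [  3 160 146]
286 171.9 [  7 159 145]
287 171.8 [ 13 160 146]
288 171.8 [ 14 159 146]
289 171.7 [ 12 159 146]
290 171.7 [ 13 159 145]
291 171.6 [ 15 159 146]
292 171.5 [ 17 161 147]
293 171.5 [ 58 154 144]
294 171.4 [143 165 166]
295 171.4 [191 194 192]
296 171.3 [195 197 190]
297 171.2 [195 196 190]
298 171.2 [194 196 190]
299 171.1 [194 196 189]
300 171.1 [194 196 189]
301 171.0 [194 197 190]
```

View pics/c5.png

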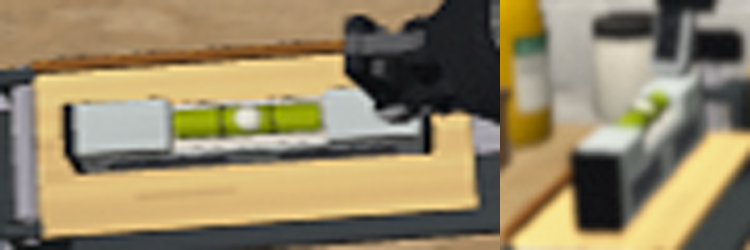

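The bubble (278.9 px) stands midway between both lines (273.6 and 283.65), about 0.002 rad off. The shelf is on its stop under 16 N and the level lies centred, so I'm handing it in while pressing.

```bash
python3 -c "
from bench import env
print(env.sense()['ft_force'],env.job_done())"
```

```text
the job is handed in; nothing more can be done
[-0.33157066 -8.47552676 15.85015693] None
```

The job is handed in, no verdict returned: the level lies centred on the shelf, the foot is turned about 107°, and the fingers still press it fully down at about 16 N with the bubble about 0.002 rad off centre.

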